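# Put the record brush away and seal its case

### The job

Put the record brush away: take it from its sloping rest under the strip lamp and lay it gently, pad down, flat in the open case. Then close the case's lid fully, swing the clamp arm fully down onto the lid, press the pump plunger on the lid down to its stop for a moment and let it spring back. Leave the other things on the bench where they are.

Things in the scene. Friction and masses are not known exactly. Their poses are not given: they have to be found in the camera images.
- brush: Record brush, loose, about 120 g: pad 120 x 46 x 14 mm, on it a bar-shaped handle 116 long x 28 wide x 34 mm high (48 mm in all). Origin: centre of the pad's underside; x along its length, y across, z from pad to handle. It starts pad down on the rest's slope, its length running up the slope. Grip the handle across its 28 mm, 18 to 48 mm from the underside.
- rest: Fixed wooden brush rest, base 170 x 206 x 12 mm. Origin: centre of its underside, on the bench; z up, x away from the robot at yaw 0. Its slope, 150 long x 66 mm wide, rises towards +x at 35 degrees; its surface passes 70 mm above the origin. A lip 14 mm high at the low end stops the brush. Two lamp posts (12 mm thick) stand at x = 8, y = -95 and +95 mm.
- lamp (a point): Middle of the strip lamp, a level round bar 16 mm thick and 202 mm long along the rest's y, hanging over the brush 195 mm above the bench, on the rest's posts. A gripper coming straight down on the brush's middle meets it; one leaning along the slope's normal (35 degrees) passes in front of it.
- case: Fixed open metal case, 190 (x) x 160 (y) x 62 mm high, walls and floor 5 mm. Origin: centre of its underside, on the bench; z up, x along its length, away from the robot at yaw 0. The lid is hinged on its +y side, the clamp stands on a block (56 x 26 mm, 74 mm high, centre x = -45, y = -94 mm) on its -y side. The brush goes in with its length along the case's x.
- lid_hinge (a point): Middle of the lid's hinge line, which runs along the case's x at y = +80, z = 62 mm of the case: the edge of the lid's underside.
- lid (a joint): Lid angle, rad: 0 closed (flat on the case), grows as it opens, pi/2 upright, starts leaning back at 1.6 to 1.9, stop at 2.1. Panel 192 x 162 x 10 mm; closed, its top is 72 mm above the bench. A stiff hinge (friction 0.5 N m) keeps it where it is left. It can be pushed shut on its outer face, for instance at x = -45 mm of the case, clear of the pump.
- clamp_hinge (a point): Point on the clamp arm's hinge line (along the case's x), at x = -45, y = -94, z = 80 mm of the case, in mid-thickness of the arm.
- clamp (a joint): Clamp arm angle, rad: 0 down (level, along the case's +y, 2 mm over the shut lid), grows as it opens, pi/2 upright, starts leaning outwards at 1.9 to 2.25, stop at 2.3. Steel bar 115 long x 28 wide x 12 mm thick with a rubber end; down, its top is 86 mm above the bench. A stiff hinge (friction 0.22 N m) keeps it where it is left.
- lid_edge (a point): Middle of the lid's free edge, on its outer (top) face, 162 mm from the hinge line.
- clamp_tip (a point): Free end of the clamp arm on its outer (upper when down) face, 115 mm from the hinge line.
- plunger (a joint): How far the pump plunger is pressed into the lid, m: 0 up, 0.018 at its stop. Spring: 2.7 N to start, 8 N at the stop; springs back when let go.
- plunger_top (a point): Centre of the top of the plunger's head, a disc of 48 mm diameter on the pump in the lid (60 mm collar, 80 mm from the hinge line and at x = +50 mm of the case). With the lid closed and plunger up it is 132 mm above the bench and the plunger moves straight down.
- weight: Bystander: chrome record weight, 78 mm diameter, 50 mm high. Origin: centre of underside.
- bottle: Bystander: squat amber bottle, 68 mm diameter, 100 mm high. Origin: centre of underside.
- pick: Bystander: steel pick lying flat, 150 mm long.
- duster: Bystander: slim hand duster lying flat, 170 mm long.
- cup: Bystander: white cup, 72 mm diameter, 80 mm high.
- jar: Bystander: glass jar, 70 mm diameter, 70 mm high.

How it is judged:
By the outcome, as a careful person would: the job done as asked, in the order asked, and still so for the second after the job is handed in, with the robot touching nothing.
It also fails if it takes over 72 s, if anything falls off the work surface, if the arm or the gripper's body presses on something with over 40 N, if the wrist force passes 120 N, or if a joint passes its speed limit or range.

### The arm

A 6-joint arm with a two-finger parallel gripper is mounted at the origin on the work surface. World frame = base frame: x ahead of the robot, y to its left, z up, the work surface at z = 0. Lengths are in m, angles in rad, forces in N, time in s.
With the tool pointing down it reaches from about 0.425 to 1.125 m from the base axis. Payload 14.9 kg.
Tool frame: the origin (TCP) lies on the centre line of the jaws, within the pads' length; the fingertips stand 11 mm ahead of it and the grasp point (between the pads) lies 8 mm behind it (manip.nose_length is the distance from the TCP to the fingertips, in m); z points along the fingers, y is the line along which they close (so a half turn about z gives the same grasp; the last joint's range is limited). The gripper opens to 91 mm and grips with 3 to 60 N. Pads are 32 mm wide; open, the fingers measure 118 mm over their backs; the gripper's body (76 mm by 178 mm) begins 60 mm behind the grasp point.
Start: joints at [1.262, 0.379, 1.734, -0, 1.028, -0.033], TCP at [0.191, 0.674, 0.225] pointing down, gripper open.
Joint ranges: [-2.77, 2.77], [-0.74, 2.19], [0, 2.66], [-1.06, 4.2], [0.31, 2.87], [-3.08, 3.08]. Speed limits (rad/s): [1.89, 1.89, 2.39, 3.14, 3.14, 3.14].

### API

Orientations are given as a unit quaternion [x, y, z, w].
In Python, from bench import manip, cams gives the robot as it stands.
- The arm moves only by the tool play_rows, never from a script. Its argument "plan" is a list of rows, each a list of 3 entries, a list of its own where there are three numbers: the turn, a rotation vector about the tool's x, y, z in degrees, then the shift along the tool's x, y, z in mm, then the finger opening in mm, from 0 to 91.2. A call has 1 to 5 rows; each row is the pose to reach, as a shift and turn from the pose commanded when the call began, along the tool's axes at that moment; what a row does not reach only later rows make up. A row lasts 1/8 s, in which the tool goes at most 62.5 mm and 10.7 degrees, less where a joint would pass 70% of its speed; a pose out of reach is approached as far as the arm can. A call with a gripper value outside its range is refused whole. The fingers move at their own pace and stop on an object; the grip force is fixed at half the most. Time passes only in rows, so rows that repeat a pose let the fingers close. It gives the time, the measured TCP pose, the force, the opening and the grip force at its end, in the units of the state.
- manip.get_state(): the state, without advancing time (a new reading comes with each control period).
- cams.read_camera(name): name is "scene" or "top" or "wrist"; returns the picture (480x640x3 uint8, red, green, blue); there is no depth.
- cams.camera_model(name): a dict with "fx", "fy", "cx", "cy" (pixels), "k1" (the pictures are not rectified: a ray, as slopes to the right and down, at radius r is drawn at 1 + k1 r^2 times it, then the intrinsics apply), "R" (3x3) and "t" (3): a world point X has camera coordinates R X + t. Camera axes: x right, y down, z forward; pixel columns grow to the right and rows downward; lengths in m; the calibration is good to about 2 mm. A picture is of the moment at which its call begins: read the wrist's pose just before it. camera_model takes no time and is no camera call; for the wrist camera it gives the pose at the moment of the call.
- manip.finish_job(): hands the job in; it is judged then, once.
The state is a dict: "clock": time; "qpos": joint angles; "joint_vel": joint speeds; "effort": joint torques, N m; "position": TCP position; "ee_rot": TCP orientation; "force": force on the tool from outside, world axes, zero at the start; "wrist_torque": the same for the moment, N m; "gripper_width": finger opening in m; "finger_force": force on a finger pad.
Only numpy, scipy, OpenCV 4.12 (cv2) and the standard library are available. Lean on these libraries where they do the work, as an engineer would, in place of code of your own. Each camera call takes 0.05 s, during which the arm holds its last target. There are 200 camera calls.

## Working session

There is one attempt and no reset: what is moved stays moved. The work goes in short steps, Python scripts to look and compute and a tool call to move; the robot and the scene stay as the last step left them, time stands still between calls to the robot, and variables do not carry over. Pictures are saved under pics/ and viewed, at most 10 in all, crops included, and the job is handed in when it is done.

Besides the shell and the picture viewer there is one more tool, called by a JSON object that holds its "method" and its "body". play_rows: Moves the arm, as the interface text tells. Its arguments: {"type":"object","properties":{"plan":{"type":"array"}},"required":["plan"]}

```bash
ls; mkdir -p pics; python3 - <<'E'
from bench import manip, cams
import cv2, numpy as np
np.set_printoptions(precision=4,suppress=True)
s=manip.get_state(); print(s)
for n in ("scene","top"):
    im=cams.read_camera(n); cv2.imwrite(f"pics/{n}0.png",cv2.resize(im[:,:,::-1],(800,600),interpolation=cv2.INTER_CUBIC)); cv2.imwrite(f"{n}_raw.png",im[:,:,::-1])
    m=cams.camera_model(n); print(n,m)
print(cams.camera_model("wrist"))
E
```

```text
pics
{'clock': 0.0, 'qpos': array([ 1.2617,  0.3794,  1.7348, -0.    ,  1.0285, -0.0333]), 'joint_vel': array([ 0.0023,  0.0004, -0.0028,  0.0012,  0.0009, -0.0009]), 'effort': array([ -0.0013, -76.372 , -43.4364,   0.065 ,   0.0425,  -0.    ]), 'position': array([0.1905, 0.6732, 0.2243]), 'ee_rot': array([ 0.1375,  0.9905, -0.0005, -0.0001]), 'force': array([-0.0045, -0.7748, -0.6494]), 'wrist_torque': array([ 0.0097, -0.0663,  0.004 ]), 'finger_force': 0.0, 'gripper_width': 0.0908418415053565}
scene {'fx': 454.9148001591629, 'fy': 454.9148001591629, 'cx': 315.28778602653847, 'cy': 244.99632592104984, 'k1': -0.11009830215034913, 'R': array([[ 0.8904,  0.4551,  0.0097],
       [ 0.3736, -0.7185, -0.5867],
       [-0.26  ,  0.526 , -0.8097]]), 't': array([-0.4972, -0.1216,  1.2178])}
top {'fx': 533.5934580659034, 'fy': 533.5934580659034, 'cx': 324.0942975803123, 'cy': 237.7037366263609, 'k1': -0.1517622722034837, 'R': array([[ 0.0172, -0.9999,  0.0015],
       [-0.9929, -0.0172, -0.118 ],
       [ 0.118 ,  0.0005, -0.993 ]]), 't': array([0.0043, 0.5489, 1.3235])}
{'fx': 343.93492172892286, 'fy': 343.93492172892286, 'cx': 322.64529300773904, 'cy': 230.91434148993596, 'k1': 0.014258655270489076, 'R': array([[ 0.2719,  0.9623, -0.0016],
       [ 0.9283, -0.2618,  0.2641],
       [ 0.2537, -0.0733, -0.9645]]), 't': array([-0.6991, -0.0304,  0.3906])}
```

View pics/scene0.png

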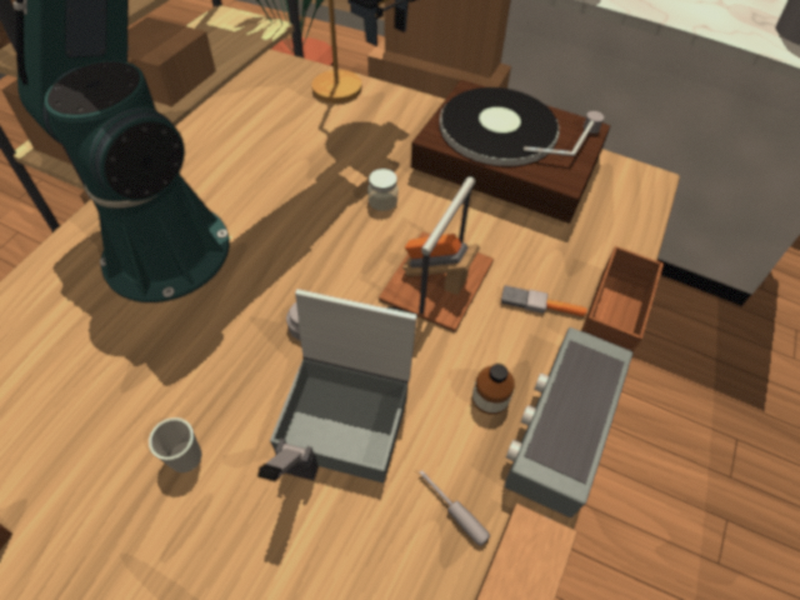

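View pics/top0.png

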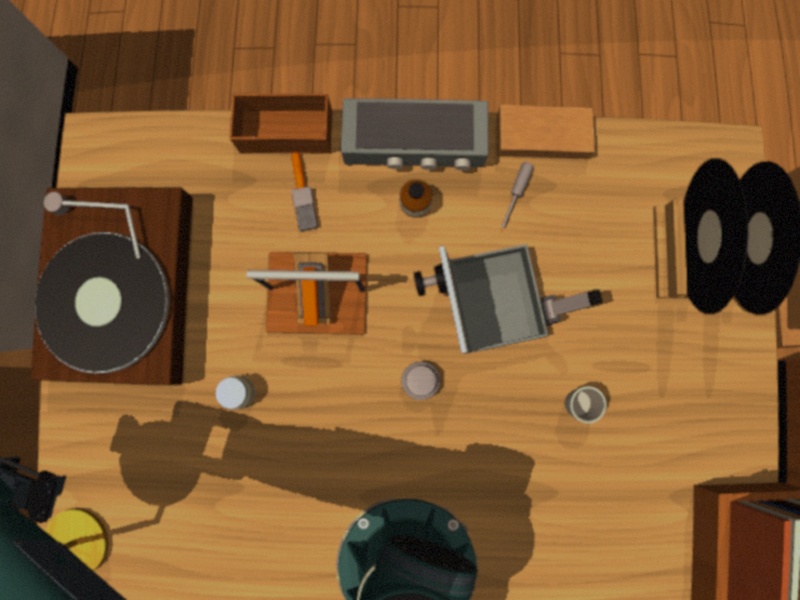

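The scene view shows the rest at about (440,285), the case at (340,415) with its lid up and the clamp out, and the cup, bottle, pick and duster. The top view shows the rest's base corners at (270,253)-(366,332), and the case rim at about (527,246), (548,333) and (463,352). I'll zoom in for accurate points.

```bash
python3 - <<'E'
import cv2, numpy as np
t=cv2.imread("top_raw.png"); s=cv2.imread("scene_raw.png")
def crop(im,x,y,w,h,S): return cv2.resize(im[y:y+h,x:x+w],(w*S,h*S),interpolation=cv2.INTER_CUBIC)
c=np.zeros((600,800,3),np.uint8)
c[:300,:400]=crop(t,200,195,100,75,4)      # rest top
c[:300,400:]=crop(t,330,190,160,100,4)[:300,:][:, :640][:, :400] if 0 else cv2.resize(t[185:300,328:488],(400,288))[:0].reshape(0,400,3) if 0 else np.pad(cv2.resize(t[190:310,328:488],(400,300),interpolation=cv2.INTER_CUBIC),((0,0),(0,0),(0,0)))
c[300:,:400]=cv2.resize(s[140:275,290:470][:, :],(400,300),interpolation=cv2.INTER_CUBIC)
c[300:,400:]=cv2.resize(s[220:394,200:432][:174,:232],(400,300),interpolation=cv2.INTER_CUBIC)
cv2.imwrite("pics/zoom1.png",c)
E
```

```text
(no output)
```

View pics/zoom1.png

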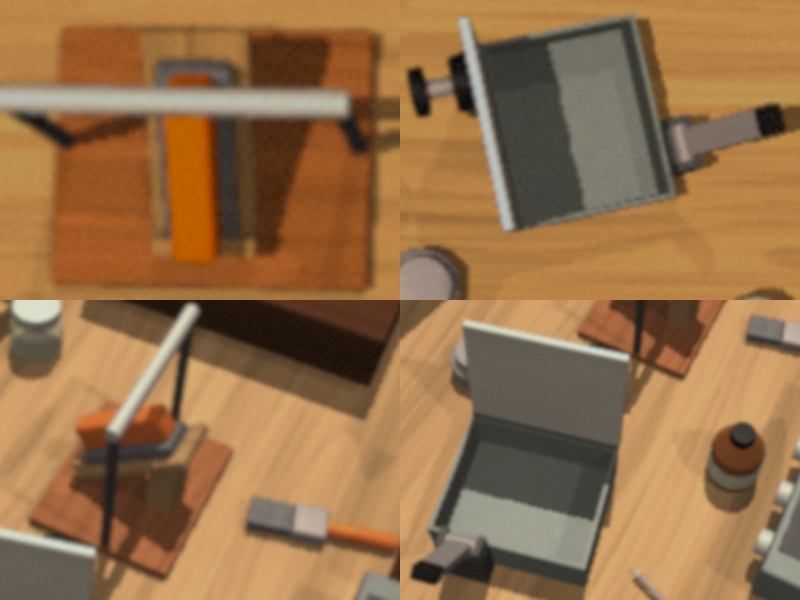

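The zoom shows the rest's base corners (top-left panel) at (65,28), (375,32), (372,290) and (52,287). The case rim's right corners are at (632,17) and (675,195), the lid's free edge runs (462,18)-(503,229), and the clamp tip is at about (778,104)-(786,132). The handle's low end is at (172-217,260). Next I'll fit the poses.

```bash
cat > util.py <<'E'
import numpy as np, cv2
from scipy.spatial.transform import Rotation as Ro
from scipy.optimize import least_squares
np.set_printoptions(precision=4,suppress=True)
def proj(m,X):
    p=np.asarray(X)@np.asarray(m["R"]).T+m["t"]; a=p[:,:2]/p[:,2:]
    a=a*(1+m["k1"]*(a**2).sum(1,keepdims=True))
    return a*[m["fx"],m["fy"]]+[m["cx"],m["cy"]]
def Rz(a): return Ro.from_euler('z',a).as_matrix()
def rest(p,P): return np.array(P)@Rz(p[2]).T+[p[0],p[1],0]
case=rest
def lidpt(th,x,r,n):   # r from hinge, n above underside, case coords
    return [x, 80-r*np.cos(th)+n*np.sin(th)*1, 62+r*np.sin(th)+n*np.cos(th)]
def clpt(th,x,r,n): return [-45+x,-94+r*np.cos(th)-n*np.sin(th),80+r*np.sin(th)+n*np.cos(th)]
S35,C35=np.sin(np.radians(35)),np.cos(np.radians(35))
def brushpt(b,P):      # b: s along slope, y offset, yaw ; rest coords, mm
    P=np.array(P)@Rz(b[2]).T+[b[0],b[1],0]
    return np.stack([P[:,0]*C35-P[:,2]*S35,P[:,1],70+P[:,0]*S35+P[:,2]*C35],1)
E
cat > fit.py <<'E'
from util import *
from bench import cams
T=cams.camera_model("top"); S=cams.camera_model("scene")
def m(u,o,s,c): u=np.array(u,float); return (u-np.array(c)+.5)/s-.5+np.array(o)
TL=lambda u:m(u,(200,195),4,(0,0)); TR=lambda u:m(u,(328,190),2.5,(400,0))
BL=lambda u:m(u,(290,140),2.2222,(0,300)); BR=lambda u:m(u,(200,220),1.7241,(400,300))
F=lambda u:m(u,(0,0),1.25,(0,0))
rt=TL([(65,28),(375,32),(372,290),(52,287)]); rtP=[[85,103,12],[85,-103,12],[-85,-103,12],[-85,103,12]]
rs=BL([(32,520),(165,575),(232,452)]); rsP=[[-85,-103,12],[85,-103,12],[85,103,12]]
def fr(p):
    p=[p[0],p[1],p[2]]
    W=lambda P:rest(p,np.array(P)/1e3)
    return np.concatenate([proj(T,W(rtP))-rt,proj(S,W(rsP))-rs]).ravel()
r=least_squares(fr,[.6,.2,0],loss='soft_l1'); print("rest",r.x,fr(r.x).round(1))
pr=r.x
lampP=[[8,-101,195],[8,101,195]]
print("lamp top", proj(T,rest(pr,np.array(lampP)/1e3)), TL([(348,105)]),F([(248,274)]), "scene",proj(S,rest(pr,np.array(lampP)/1e3)),BL([(115,430),(193,310)]))
bt=TL([(172,260),(217,260),(166,75),(214,75),(155,62),(235,62)])
bP=[[-58,14,48],[-58,-14,48],[58,14,48],[58,-14,48],[60,23,14],[60,-23,14]]
def fb(b): return (proj(T,rest(pr,brushpt(b,bP)/1e3))-bt).ravel()
b=least_squares(fb,[0,0,0],loss='soft_l1',x_scale=[10,10,.1]); print("brush",b.x,fb(b.x).round(1))
ct=TR([(632,16),(676,195)]); cP=[[95,-80,62],[-95,-80,62]]
cs=BR([(433,530),(587,571)])
lt=TR([(462,18),(503,229),(472,17),(513,228)]); ls=BR([(465,322),(629,354),(615,443)])
kt=TR([(778,104),(786,132)])
def fc(p):
    W=lambda P:case(p,np.array(P)/1e3); th,k=p[3],p[4]
    L=[lidpt(th,96,162,10),lidpt(th,-96,162,10),lidpt(th,96,162,0),lidpt(th,-96,162,0)]
    Ls=[lidpt(th,-96,162,10),lidpt(th,96,162,10),lidpt(th,96,0,0)]
    K=[clpt(k,14,115,6),clpt(k,-14,115,6)]
    return np.concatenate([proj(T,W(cP))-ct,proj(S,W([cP[1],cP[0]]))-cs,proj(T,W(L))-lt,proj(S,W(Ls))-ls,proj(T,W(K))-kt]).ravel()
c=least_squares(fc,[.6,-.2,.2,1.7,2.1],loss='soft_l1'); print("case",c.x,fc(c.x).round(1))
p=c.x
print("plunger top px",proj(T,case(p,np.array([lidpt(p[3],50,80,70)])/1e3))); print("seen",TR([(415,91)]))
np.save("poses.npy",np.concatenate([pr,b.x,p]))
E
python3 fit.py
```

```text
rest [0.5575 0.196  0.0053] [-0.3 -0.2  0.7 -0.5  0.2  0.3  0.6 -0.1 -2.4 -1.1  0.5  0.   0.8 -2.4]
lamp top [[288.1352 220.8955]
 [199.1281 219.961 ]] [[286.625 220.875]] [[198.3 219.1]] scene [[339.7937 201.1664]
 [375.6297 144.3195]] [[341.4755 198.2256]
 [376.5759 144.225 ]]
brush [ 6.0229  1.2104 -0.0262] [ 0.  -0.8  0.1 -0.4 -0.2  2.8 -0.4  3.2  0.8 -1.  -0.2 -0.3]
case [ 0.5484 -0.1727  0.2228  1.6861  2.2507] [ 0.7 -1.4  0.2  0.6 -2.7 -1.4 -0.5 -1.7 -0.9 -0.   1.3  0.9 -0.4 -0.6
  1.8  0.4 -0.3 -1.8  1.1  0.2  3.   2.4  0.1 -0.8 -0.3 -0.3]
plunger top px [[332.9837 227.1637]]
seen [[333.7 226.1]]
```

```bash
cat >> util.py <<'E'
def goto(p,R,st):   # target (m), R -> (turn deg, shift mm) in tool axes of state
    R0=Ro.from_quat(st["ee_rot"]).as_matrix()
    d=R0.T@(np.array(p)-st["position"])*1e3; w=Ro.from_matrix(R0.T@R).as_rotvec(degrees=True)
    print("turn",w.round(1),"shift",d.round(1),"norm",np.linalg.norm(d).round(1),np.linalg.norm(w).round(1)); return w,d
def unproj(m,uv,z):
    K=np.array([[m["fx"],0,m["cx"]],[0,m["fy"],m["cy"]],[0,0,1.]])
    a=cv2.undistortPoints(np.array(uv,float).reshape(-1,1,2),K,np.array([m["k1"],0,0,0.])).reshape(-1,2)
    d=np.c_[a,np.ones(len(a))]@m["R"]; C=-m["R"].T@m["t"]
    return C+d*((z-C[2])/d[:,2])[:,None]
PO=np.load("poses.npy"); pr,pb,pc=PO[:3],PO[3:6],PO[6:]
def brushR(extra=0): # tool R for grasp: x down-slope, y across, z into slope
    R=Rz(pr[2])@Ro.from_euler('y',-35,degrees=True).as_matrix()@Rz(pb[2]) # brush axes (x up slope, z normal)
    return R@np.diag([-1,1,-1.])
E
python3 - <<'E'
from util import *
from bench import cams,manip
st=manip.get_state()
m=cams.camera_model("wrist"); R0=Ro.from_quat(st["ee_rot"]).as_matrix()
print("cam in tool",R0.T@(-m["R"].T@m["t"]-st["position"]),"\naxes",(R0.T@m["R"].T))
T=cams.camera_model("top")
for n,uv,z in [("jar",(235,392),.07),("weight",(421,380),.05),("bottle",(416,190),.1),("cup",(587,403),.08),("table",(98,302),.08),("turntablecorner",(184,380),.07),("amp",(428,160),.08),("pick",(504,226),0),("duster",(308,228),0)]:
    print(n,unproj(T,[np.array(uv)/1.25],z))
R=brushR(); 
P=rest(pr,brushpt(pb,[[0,0,150+28]])/1e3)[0]; print("pre",P); goto(P,R,st)
P=rest(pr,brushpt(pb,[[0,0,28]])/1e3)[0]; print("grasp",P)
E
```

```text
cam in tool [ 0.0742 -0.0001 -0.1592] 
axes [[ 0.0005 -0.9645 -0.2641]
 [ 1.      0.0006 -0.0005]
 [ 0.0006 -0.2641  0.9645]]
jar [[0.3504 0.3453 0.07  ]]
weight [[ 0.3818 -0.0206  0.05  ]]
bottle [[ 0.7543 -0.0041  0.1   ]]
cup [[ 0.3408 -0.3455  0.08  ]]
table [[0.5223 0.6363 0.08  ]]
turntablecorner [[0.371  0.4498 0.07  ]]
amp [[ 0.8234 -0.0278  0.08  ]]
pick [[ 0.7081 -0.1932  0.    ]]
duster [[0.6965 0.222  0.    ]]
pre [0.4603 0.1967 0.2193]
turn [ -5.4 -34.7 -14.1] shift [-389.3 -385.     5.5] norm 547.6 37.8
grasp [0.5463 0.1972 0.0964]
```

{"method": "play_rows", "body": {"plan": [[[-1,-8,-3],[-40,-40,-5],91],[[-2,-14,-6],[-80,-80,-10],91],[[-3,-20,-8],[-120,-120,-15],91],[[-3,-22,-9],[-160,-160,-20],91],[[-3,-24,-10],[-200,-200,-20],91]]}}

```text
clock: 0.72
position: [0.329, 0.4252, 0.2451]
ee_rot: [0.048, 0.977, -0.003, 0.21]
force: [1.1, 1.3, -0.0]
gripper_width: 0.0911
finger_force: 0.0
```

```bash
python3 - <<'E'
from util import *
from bench import cams,manip
st=manip.get_state(); print(st["position"],st["qpos"],st["force"])
goto(rest(pr,brushpt(pb,[[0,0,178]])/1e3)[0],brushR(),st)
E
```

```text
[0.329  0.4252 0.2451] [ 1.0453  0.0385  2.1603 -0.5276  0.8172 -0.0867] [ 1.1255  1.3358 -0.0174]
turn [ -2.2 -10.7  -3.9] shift [-129.5 -215.5   83.2] norm 264.8 11.6
```

{"method": "play_rows", "body": {"plan": [[[-1,-4,-1],[-30,-50,20],91],[[-2,-8,-3],[-60,-100,40],91],[[-2,-11,-4],[-95,-160,60],91],[[-2,-11,-4],[-130,-215,80],91],[[-2,-11,-4],[-130,-215,80],91]]}}

```text
clock: 1.35
position: [0.4595, 0.1953, 0.2216]
ee_rot: [0.012, 0.953, 0.001, 0.302]
force: [0.1, 0.4, 0.0]
gripper_width: 0.0911
finger_force: 0.0
```

```bash
python3 - <<'E'
from util import *
from bench import cams,manip
st=manip.get_state(); print(st["position"],st["qpos"],st["force"])
R=brushR(); goto(rest(pr,brushpt(pb,[[0,0,178]])/1e3)[0],R,st)
m=cams.camera_model("wrist"); im=cams.read_camera("wrist")[:,:,::-1].copy()
cv2.imwrite("w1.png",im); cv2.imwrite("pics/w1.png",cv2.resize(im,(800,600),interpolation=cv2.INTER_CUBIC))
np.save("w1.npy",m,allow_pickle=True)
for n,P in [("handle",[[-58,14,48],[-58,-14,48],[58,-14,48],[58,14,48]]),("pad",[[-60,23,14],[-60,-23,14],[60,-23,14],[60,23,14]]) ]:
    print(n,proj(m,rest(pr,brushpt(pb,P)/1e3))*1.25)
print("slope",proj(m,rest(pr,brushpt([0,0,0],[[-75,33,0],[-75,-33,0],[75,-33,0],[75,33,0]])/1e3))*1.25)
E
```

```text
[0.4595 0.1953 0.2216] [ 0.5001 -0.1001  2.4016 -0.7995  0.4013 -0.369 ] [0.064  0.4184 0.0358]
turn [-0.4  0.2 -0.1] shift [0.7 1.3 2.4] norm 2.8 0.5
handle [[428.1321 194.8807]
 [385.8739 194.8991]
 [387.715  356.1517]
 [425.8127 356.2446]]
pad [[438.1713 189.4402]
 [375.7905 189.4734]
 [378.4481 340.8724]
 [435.0668 340.995 ]]
slope [[446.3133 158.866 ]
 [358.9753 161.347 ]
 [368.6382 345.3079]
 [446.3248 343.5883]]
```

View pics/w1.png

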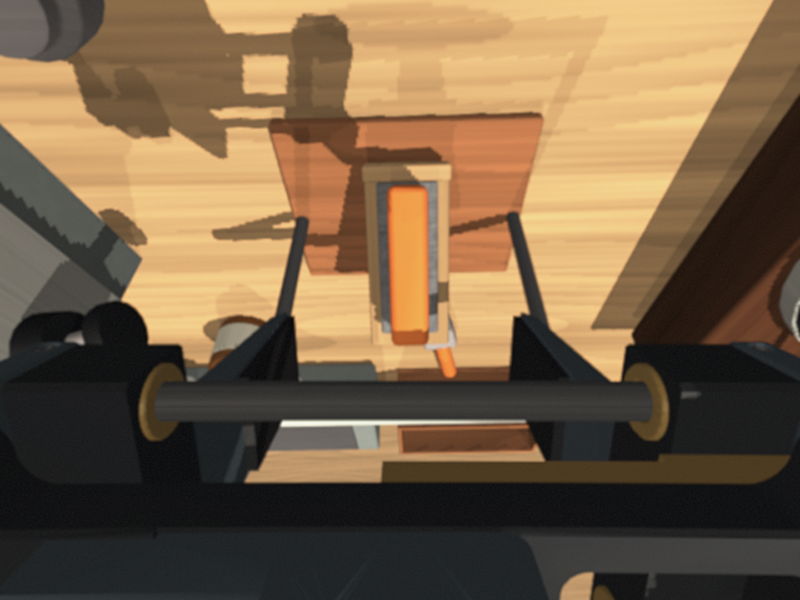

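In the wrist view the handle's low end is at (389-428,187), its high top edge at about (391-427,332), and the pad runs from about v=182 (376-438) to v=332 (380-436). I'll refit the brush from these.

```bash
python3 - <<'E'
from util import *
from bench import cams,manip
st=manip.get_state()
m=np.load("w1.npy",allow_pickle=True).item()
P=[[-58,14,48],[-58,-14,48],[-60,23,14],[-60,-23,14],[60,-23,14],[60,23,14]]
uv=np.array([[428,187],[389,187],[438,182],[376,182],[380,333],[436,333]])/1.25
f=lambda b:(proj(m,rest(pr,brushpt(b,P)/1e3))-uv).ravel()
r=least_squares(f,pb,x_scale=[10,10,.1],loss='soft_l1'); print(r.x,f(r.x).round(1))
g=np.array([[541,115],[270,120]])/1.25; print("base",proj(m,rest(pr,[[-.085,.103,.012],[-.085,-.103,.012]]))*1.25)
PO[3:6]=r.x; np.save("poses.npy",PO)
import util; util.pb=r.x
R=brushR()
goto(rest(pr,brushpt(r.x,[[0,0,28]])/1e3)[0],R,st)
E
```

```text
[ 0.5671  1.969  -0.0207] [ 0.6 -0.6 -2.2 -0.4  0.6 -0.3  0.  -0.  -0.4  1.4  0.3  1.2]
base [[542.5285 115.9237]
 [261.8489 124.2811]]
turn [-0.4  0.2 -0.4] shift [  6.9   2.8 152.3] norm 152.4 0.6
```

{"method": "play_rows", "body": {"plan": [[[0,0,0],[7,3,50],91],[[0,0,0],[7,3,95],91],[[0,0,0],[7,3,130],91],[[0,0,0],[7,3,148],91],[[0,0,0],[7,3,150],91]]}}

```text
clock: 2.02
position: [0.5419, 0.2152, 0.13]
ee_rot: [0.015, 0.961, -0.014, 0.276]
force: [-0.6, -0.4, -0.3]
gripper_width: 0.091
finger_force: 0.0
```

{"method": "play_rows", "body": {"plan": [[[0,0,0],[0,0,0],60],[[0,0,0],[0,0,0],25],[[0,0,0],[0,0,0],15],[[0,0,0],[0,0,0],15],[[0,0,0],[0,0,0],15]]}}

```text
clock: 2.65
position: [0.5419, 0.2147, 0.1305]
ee_rot: [0.015, 0.961, -0.013, 0.276]
force: [-0.3, -0.1, 2.2]
gripper_width: 0.0438
finger_force: 1.0
```

```bash
python3 - <<'E'
from util import *
from bench import cams,manip
st=manip.get_state(); print(st)
import util
goto(rest(pr,brushpt(pb,[[0,0,28]])/1e3)[0],brushR(),st)
m=cams.camera_model("wrist"); im=cams.read_camera("wrist")[:,:,::-1].copy()
cv2.imwrite("pics/w2.png",im[100:480])
E
```

```text
{'clock': 2.65, 'qpos': array([ 0.4539,  0.2352,  2.2539, -1.0616,  0.3066, -0.1129]), 'joint_vel': array([-0.0011,  0.0028,  0.0007, -0.0007,  0.0042,  0.0002]), 'effort': array([  0.5066, -51.0719, -30.9867,  -0.5161,  -0.466 ,  -0.041 ]), 'position': array([0.5419, 0.2147, 0.1305]), 'ee_rot': array([ 0.0151,  0.9608, -0.0135,  0.2764]), 'force': array([-0.2852, -0.1248,  2.2159]), 'wrist_torque': array([-0.2335,  0.3097, -0.2382]), 'finger_force': 0.9799004899048214, 'gripper_width': 0.04378037382676385}
turn [-2.2 -2.9 -0.3] shift [ 19.5 -16.2  32.1] norm 40.9 3.6
```

View pics/w2.png

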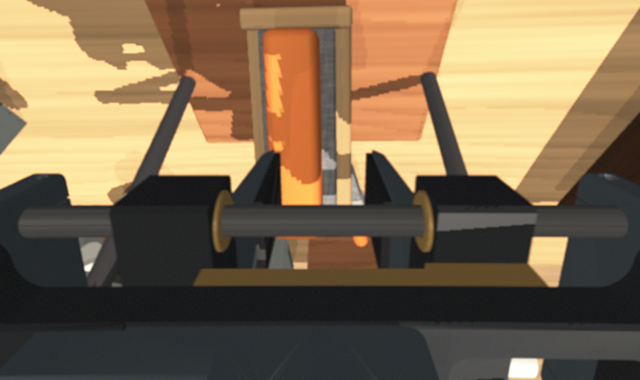

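The wrist view shows the left finger's tip at about (265,155), at the top corner of the handle (262-322). The arm stopped short because joints 4 and 5 reached their limits. I'll fit the kinematics to pick a reachable grasp.

```bash
cat > kin.py <<'E'
from util import *
lo=np.array([-2.77,-.74,0,-1.06,.31,-3.08]); hi=np.array([2.77,2.19,2.66,4.2,2.87,3.08])
Q=np.array([[1.2617,.3794,1.7348,0,1.0285,-.0333],[1.0453,.0385,2.1603,-.5276,.8172,-.0867],[.5001,-.1001,2.4016,-.7995,.4013,-.369],[.4539,.2352,2.2539,-1.0616,.3066,-.1129]])
X=np.array([[.1905,.6732,.2243],[.329,.4252,.2451],[.4595,.1953,.2216],[.5419,.2147,.1305]])
QT=np.array([[.1375,.9905,-.0005,-.0001],[.048,.977,-.003,.21],[.012,.953,.001,.302],[.0151,.9608,-.0135,.2764]])
E=lambda s,a:Ro.from_euler(s,a).as_matrix()
def fk(q,k):
    a0,h,L1,e,L2,Lt,d,s4,s6,c,x4,r5=k
    R1=E('z',q[0]); R2=R1@E('y',q[1]); R3=R2@E('y',q[2]); R4=R3@E('z',s4*q[3]); R5=R4@E('y',q[4]); R6=R5@E('z',s6*q[5]+c)
    return R1@[a0,d,h]+R2@[0,0,L1]+R3@[e,0,L2]+R4@[x4,0,0]+R5@[r5,0,Lt], R6
if __name__=="__main__":
    best=None
    for s4 in(1,-1):
        for s6 in (1,-1):
            for c in (np.pi/2,-np.pi/2,0,np.pi):
                er=max(Ro.from_matrix(fk(q,[0]*7+[s4,s6,c,0,0])[1].T@Ro.from_quat(t).as_matrix()).magnitude() for q,t in zip(Q,QT))
                if best is None or er<best[0]: best=(er,s4,s6,c)
    print(best); s4,s6,c=best[1:]
    f=lambda k:np.r_[np.concatenate([fk(q,np.r_[k[:7],s4,s6,c,0,0])[0]-x for q,x in zip(Q,X)]),1e-4*(k[:7]-[0,.3,.45,0,.45,.25,0])]
    r=least_squares(f,[0,.3,.45,0,.45,.25,.02]); print(r.x[:7],np.abs(f(r.x)).max())
    print(f(r.x)[:12].round(4)); np.save("kin.npy",np.r_[r.x[:7],s4,s6,c,0,0])
E
python3 kin.py
```

```text
(0.0013504104808372559, 1, 1, 1.5707963267948966)
[0.0001 0.3182 0.5508 0.0416 0.6039 0.2577 0.0233] 5.2629945806431655e-05
[ 0.     -0.     -0.      0.     -0.      0.     -0.      0.0001  0.
 -0.      0.     -0.    ]
```

{"method": "play_rows", "body": {"plan": [[[0,0,0],[0,0,0],91],[[0,0,0],[0,0,0],91],[[0,0,0],[0,0,-30],91],[[0,0,0],[0,0,-60],91],[[0,0,0],[0,0,-60],91]]}}

```text
clock: 3.32
position: [0.5103, 0.2174, 0.1828]
ee_rot: [0.015, 0.961, -0.013, 0.278]
force: [1.6, -0.0, -1.0]
gripper_width: 0.0871
finger_force: 0.0
```

```bash
cat >> kin.py <<'E'
K=np.load("kin.npy")
def ik(p,R,q0=(.45,.1,2.3,-.9,.4,-.2)):
    def f(q):
        x,r=fk(q,K); return np.r_[(x-p)*10,Ro.from_matrix(r.T@R).as_rotvec()]
    best=None
    for s in (q0,(q0[0],.3,2.2,1.5,.6,0),(q0[0],.3,2.2,0,1.,0),(q0[0],.5,2.3,3,.6,0),(q0[0],.3,1.8,0,1.,3),(q0[0],.3,1.8,0,1.,-3)):
        r=least_squares(f,s); q=r.x
        if r.cost<1e-7 and q[4]>0:
            q=q.copy(); q[3]=(q[3]+2.08)%(2*np.pi)-2.08; q[5]=(q[5]+np.pi)%(2*np.pi)-np.pi
            mrg=np.minimum(q-lo,hi-q).min()
            if best is None or mrg>best[1]: best=(q,mrg)
    return best
E
python3 - <<'E'
from kin import *
from util import pr,pb,brushR,brushpt,rest
for s0 in (0,-15):
  for ph in (-15,0,8,12,16,20,25):
    R=brushR()@E('y',-np.radians(ph)); 
    # check leaning: -z axis in brush frame
    b=brushR()@np.diag([-1,1,-1.])
    P=rest(pr,brushpt(pb,[[s0,0,33]])/1e3)[0]-R[:,2]*-.008+0*R[:,2]  # grasp point at n=33+..., TCP 8mm ahead
    for lift in (0,.08):
        o=ik(P-R[:,2]*lift,R)
        print(s0,ph,lift,(b.T@-R[:,2]).round(2),o and (o[0].round(2),round(o[1],2)))
E
```

```text
0 -15 0 [ 0.26 -0.    0.97] (array([ 0.36,  0.31,  2.2 , -0.37,  0.33, -0.87]), np.float64(0.02))
0 -15 0.08 [ 0.26 -0.    0.97] (array([ 0.38,  0.13,  2.23, -0.27,  0.47, -0.96]), np.float64(0.16))
0 0 0 [-0. -0.  1.] (array([ 0.41,  0.31,  2.29, -1.73,  0.23,  0.52]), np.float64(-0.67))
0 0 0.08 [-0. -0.  1.] (array([ 0.45,  0.1 ,  2.37, -1.17,  0.27, -0.02]), np.float64(-0.11))
0 8 0 [-0.14 -0.    0.99] (array([0.44, 0.34, 2.34, 4.05, 0.37, 1.04]), np.float64(0.06))
0 8 0.08 [-0.14 -0.    0.99] (array([ 0.5 ,  0.13,  2.43, -1.85,  0.35,  0.69]), np.float64(-0.79))
0 12 0 [-0.21 -0.    0.98] (array([0.45, 0.36, 2.35, 3.93, 0.46, 1.17]), np.float64(0.15))
0 12 0.08 [-0.21 -0.    0.98] (array([ 0.52,  0.15,  2.45, -2.06,  0.43,  0.92]), np.float64(-1.0))
0 16 0 [-0.28 -0.    0.96] (array([0.46, 0.38, 2.37, 3.85, 0.56, 1.26]), np.float64(0.25))
0 16 0.08 [-0.28 -0.    0.96] (array([0.54, 0.19, 2.47, 4.08, 0.53, 1.09]), np.float64(0.12))
0 20 0 [-0.34 -0.    0.94] (array([0.48, 0.41, 2.38, 3.8 , 0.66, 1.33]), np.float64(0.28))
0 20 0.08 [-0.34 -0.    0.94] (array([0.57, 0.23, 2.49, 3.9
[... 862 characters left out ...]
3.91, 0.49, 1.21]), np.float64(0.18))
-15 12 0.08 [-0.21 -0.    0.98] (array([0.54, 0.16, 2.47, 4.19, 0.45, 0.97]), np.float64(0.01))
-15 16 0 [-0.28 -0.    0.96] (array([0.48, 0.4 , 2.38, 3.84, 0.59, 1.29]), np.float64(0.28))
-15 16 0.08 [-0.28 -0.    0.96] (array([0.56, 0.2 , 2.49, 4.06, 0.55, 1.12]), np.float64(0.14))
-15 20 0 [-0.34 -0.    0.94] (array([0.49, 0.43, 2.4 , 3.8 , 0.69, 1.35]), np.float64(0.26))
-15 20 0.08 [-0.34 -0.    0.94] (array([0.59, 0.24, 2.51, 3.98, 0.66, 1.23]), np.float64(0.15))
-15 25 0 [-0.42 -0.    0.91] (array([0.51, 0.48, 2.4 , 3.76, 0.83, 1.41]), np.float64(0.26))
-15 25 0.08 [-0.42 -0.    0.91] (array([0.62, 0.31, 2.52, 3.91, 0.81, 1.34]), np.float64(0.14))
```

```bash
python3 - <<'E'
from kin import *
from util import pr,pb,brushR,brushpt,rest,proj
from bench import cams,manip
def meas(im,m):
    h=cv2.cvtColor(im,cv2.COLOR_BGR2HSV); M=((h[...,0]>4)&(h[...,0]<15)&(h[...,1]>190)&(h[...,2]>130)).astype(np.uint8)
    n,lab,stt,cen=cv2.connectedComponentsWithStats(M); i=1+stt[1:,4].argmax(); x,y,w,hh,a=stt[i]; print("blob",x,y,w,hh,a)
    for f in (.15,.4,.65):
        r=int(y+f*hh); xs=np.where(lab[r]==i)[0]; print(" row",r,xs.min(),xs.max(),end=";")
    P=proj(m,rest(pr,brushpt(pb,[[-58,14,48],[-58,-14,48],[58,-14,48],[58,14,48]])/1e3)); 
    print("\n pred",P.round(1).tolist())
meas(cv2.imread("w1.png"),np.load("w1.npy",allow_pickle=True).item())
m=cams.camera_model("wrist"); im=cams.read_camera("wrist")[:,:,::-1].copy(); cv2.imwrite("w3.png",im); meas(im,m)
for s0 in (-10,0,8):
  for ph in (-17,-20):
    R=brushR()@E('y',-np.radians(ph)); P=rest(pr,brushpt(pb,[[s0,0,34]])/1e3)[0]+R[:,2]*.008
    o=ik(P,R); print(s0,ph,o[0].round(2),o[1].round(2), ((78-s0)*np.cos(np.radians(ph))+64*np.sin(np.radians(ph))-46).round(1))
# place
for ph in (-17,-20):
  Rb=Rz(pc[2]); R=Rb@np.diag([-1,1,-1.])@E('y',-np.radians(ph))
  for lift in (0,.15):
    P=case(pc,np.array([[20,-25,5+34]])/1e3)[0]+R[:,2]*.008+[0,0,lift]; o=ik(P,R,(-.3,.3,2,0,1,-.2)); print("place",ph,R[:,2].round(2),o[0].round(2),o[1].round(2))
E
```

```text
blob 313 244 29 31 254
 row 248 314 314; row 256 314 314; row 264 315 316;
 pred [[343.0, 149.0], [309.0, 149.2], [311.1, 279.5], [341.8, 279.4]]
blob 285 169 36 120 572
 row 187 315 315; row 217 318 318; row 247 319 319;
 pred [[317.0, 128.5], [274.3, 128.7], [279.7, 294.2], [318.0, 294.7]]
-10 -17 [ 0.36  0.31  2.2  -0.3   0.35 -0.92] 0.04 19.4
-10 -20 [ 0.35  0.32  2.17 -0.21  0.4  -1.02] 0.09 14.8
0 -17 [ 0.36  0.31  2.18 -0.29  0.36 -0.95] 0.05 9.9
0 -20 [ 0.35  0.32  2.16 -0.2   0.42 -1.04] 0.11 5.4
8 -17 [ 0.35  0.31  2.17 -0.27  0.37 -0.97] 0.06 2.2
8 -20 [ 0.34  0.32  2.15 -0.19  0.43 -1.05] 0.12 -2.1
place -17 [-0.29 -0.06 -0.96] [-0.3   0.61  1.84 -0.18  0.96 -1.97] 0.65
place -17 [-0.29 -0.06 -0.96] [-0.3   0.4   1.83 -0.16  1.18 -2.02] 0.83
place -20 [-0.33 -0.08 -0.94] [-0.29  0.63  1.82 -0.2   1.01 -1.95] 0.7
place -20 [-0.33 -0.08 -0.94] [-0.29  0.42  1.8  -0.18  1.23 -2.  ] 0.86
```

```bash
python3 - <<'E'
from kin import *
from util import pr,pb,brushR,brushpt,rest,proj,goto
from bench import cams,manip
for im,m in ((cv2.imread("w1.png"),np.load("w1.npy",allow_pickle=True).item()),(cv2.imread("w3.png"),cams.camera_model("wrist"))):
    f=im.astype(float); M=((f[...,2]-f[...,0]>135)&(f[...,1]<.68*f[...,2])).astype(np.uint8)
    n,lab,stt,cen=cv2.connectedComponentsWithStats(M); i=1+stt[1:,4].argmax(); x,y,w,hh,a=stt[i]; print("blob",x,y,w,hh,a)
    print([(r,np.where(lab[r]==i)[0].min(),np.where(lab[r]==i)[0].max()) for r in (y+np.array([.15,.4,.65,.85])*hh).astype(int)])
    print(" pred",proj(m,rest(pr,brushpt(pb,[[-58,14,48],[-58,-14,48],[58,-14,48],[58,14,48]])/1e3)).round(1).tolist())
st=manip.get_state(); R=brushR()@E('y',np.radians(17))
for l in (.09,0):
    P=rest(pr,brushpt(pb,[[-10,0,34]])/1e3)[0]+R[:,2]*(.008-l); goto(P,R,st)
E
```

```text
blob 311 150 32 116 2625
[(np.int64(167), np.int64(312), np.int64(341)), (np.int64(196), np.int64(312), np.int64(341)), (np.int64(225), np.int64(313), np.int64(341)), (np.int64(248), np.int64(313), np.int64(342))]
 pred [[343.0, 149.0], [309.0, 149.2], [311.1, 279.5], [341.8, 279.4]]
blob 279 157 42 131 3152
[(np.int64(176), np.int64(279), np.int64(309)), (np.int64(209), np.int64(281), np.int64(318)), (np.int64(242), np.int64(282), np.int64(319)), (np.int64(268), np.int64(284), np.int64(320))]
 pred [[317.4, 129.3], [274.6, 129.5], [279.9, 295.4], [318.4, 295.8]]
turn [-2.1 14.2 -0.6] shift [ 10.3 -19.8   7.3] norm 23.5 14.4
turn [-2.1 14.2 -0.6] shift [ 32.4 -16.7  94.5] norm 101.3 14.4
```

{"method": "play_rows", "body": {"plan": [[[-1,5,0],[3,-6,0],91],[[-1,10,0],[6,-12,2],91],[[-2,14.2,-0.6],[10,-18,7],91],[[-2.1,14.2,-0.6],[10,-18,7],91],[[-2.1,14.2,-0.6],[10,-18,7],91]]}}

```text
clock: 4.0
position: [0.5046, 0.1985, 0.1695]
ee_rot: [0.007, 0.988, 0.004, 0.156]
force: [-0.2, -0.3, -1.0]
gripper_width: 0.0909
finger_force: 0.0
```

```bash
python3 - <<'E'
from kin import *
from util import *
from bench import manip
st=manip.get_state(); R=brushR()@E('y',np.radians(17)); print(st["qpos"])
P=rest(pr,brushpt(pb,[[-10,1.5,34]])/1e3)[0]+R[:,2]*.008; goto(P,R,st)
E
```

```text
[ 0.3842  0.116   2.2257 -0.2249  0.5172 -0.9927]
turn [-0.1 -0.1 -0. ] shift [-0.7  0.6 89.2] norm 89.2 0.1
```

{"method": "play_rows", "body": {"plan": [[[0,0,0],[-0.5,0.6,30],91],[[0,0,0],[-0.5,0.6,55],91],[[0,0,0],[-0.5,0.6,72],91],[[0,0,0],[-0.5,0.6,83],91],[[0,0,0],[-0.5,0.6,83],91]]}}

```text
clock: 4.62
position: [0.5303, 0.2001, 0.0909]
ee_rot: [0.006, 0.988, 0.004, 0.155]
force: [1.1, 0.4, 1.0]
gripper_width: 0.0908
finger_force: 0.0
```

```bash
python3 - <<'E'
from kin import *
from util import *
from bench import manip
st=manip.get_state(); R=brushR()@E('y',np.radians(17)); print(st["qpos"],st["position"],st["force"])
P=rest(pr,brushpt(pb,[[-10,1.5,39.5]])/1e3)[0]+R[:,2]*.008; goto(P,R,st)
E
```

```text
[ 0.3669  0.3008  2.1974 -0.2966  0.3633 -0.9282] [0.5303 0.2001 0.0909] [1.145  0.3891 1.0366]
turn [-0.1 -0.1  0. ] shift [ 1.2 -0.6  1.2] norm 1.8 0.2
```

{"method": "play_rows", "body": {"plan": [[[0,0,0],[0,0,0],15],[[0,0,0],[0,0,0],15],[[0,0,0],[0,0,0],15],[[0,0,0],[0,0,0],15],[[0,0,0],[0,0,0],15]]}}

```text
clock: 5.25
position: [0.5308, 0.2, 0.0915]
ee_rot: [0.007, 0.988, 0.005, 0.156]
force: [-1.0, 0.4, 0.2]
gripper_width: 0.0442
finger_force: 0.0
```

{"method": "play_rows", "body": {"plan": [[[0,0,0],[0,0,0],15],[[0,0,0],[0,0,0],15],[[0,0,0],[0,0,0],15],[[0,0,0],[0,0,0],15],[[0,0,0],[0,0,0],15]]}}

```text
clock: 5.88
position: [0.5308, 0.2, 0.0915]
ee_rot: [0.006, 0.988, 0.005, 0.156]
force: [0.4, -2.2, 0.3]
gripper_width: 0.0277
finger_force: 29.9
```

```bash
python3 - <<'E'
from kin import *
from util import *
from bench import manip
st=manip.get_state(); R0=Ro.from_quat(st["ee_rot"]).as_matrix()
# brush frame: y across squared up by jaws (tool y); pitch 35 from slope
Rb=brushR()@np.diag([-1,1,-1.]); 
yaw=np.arctan2(-R0[0,1],R0[1,1]); Rb=E('z',yaw)@E('y',-np.radians(35)); print("brush yaw",yaw,"tool y",R0[:,1])
b0=rest(pr,brushpt(pb,[[0,0,0]])/1e3)[0]
Rrel=R0.T@Rb; prel=R0.T@(b0-st["position"]); prel[1]=0
print("prel",prel); np.savez("rel.npz",Rrel=Rrel,prel=prel)
n=Rb[:,2]; print("normal in tool",R0.T@n)
def tool_for(Rbt,pbt): R=Rbt@Rrel.T; return pbt-R@prel,R
Rc=Rz(pc[2])
for nm,pt in (("above",[20,-25,255]),("place",[20,-25,5])):
    P,R=tool_for(Rc,case(pc,np.array([pt])/1e3)[0]); o=ik(P,R,(-.3,.3,2,0,1,-.2)); print(nm,P,o[0].round(2),o[1].round(2))
# mid: world (.43,.2), brush level yaw 0, z .27
for pt in ([.43,.2,.17],[.45,.1,.26],[.47,0,.27]):
    P,R=tool_for(Rz(0.1),np.array(pt)); o=ik(P,R,(.3,.3,2,0,1,-.2)); print(pt,P,o and (o[0].round(2),o[1].round(2)))
print(ik(st["position"]+n*.08,R0)[0])
E
```

```text
brush yaw -0.011324502082709841 tool y [0.0113 0.9999 0.0112]
prel [-0.0193  0.      0.0285]
normal in tool [ 0.2939  0.0092 -0.9558]
above [ 0.5637 -0.1951  0.2879] [-0.31  0.27  1.78 -0.14  1.36 -2.05] 0.88
place [ 0.5637 -0.1951  0.0379] [-0.31  0.59  1.85 -0.17  0.97 -1.98] 0.66
[0.43, 0.2, 0.17] [0.42   0.1988 0.2029] (array([ 0.35,  0.17,  2.08,  0.09,  1.18, -1.37]), np.float64(0.58))
[0.45, 0.1, 0.26] [0.44   0.0988 0.2929] (array([ 0.15,  0.03,  2.05,  0.03,  1.36, -1.52]), np.float64(0.61))
[0.47, 0, 0.27] [ 0.46   -0.0012  0.3029] (array([-0.04,  0.04,  2.02, -0.03,  1.38, -1.69]), np.float64(0.64))
[ 0.4039  0.1118  2.2619 -0.246   0.4888 -0.9525]
```

{"method": "play_rows", "body": {"plan": [[[0,0,0],[3,0,-9.5],15],[[0,0,0],[9,0,-29],15],[[0,0,0],[16,0.5,-52],15],[[0,0,0],[24,0.7,-76],15],[[0,0,0],[24,0.7,-76],15]]}}

```text
clock: 6.5
position: [0.4841, 0.2008, 0.1577]
ee_rot: [0.006, 0.988, 0.005, 0.156]
force: [0.7, 0.4, -1.1]
gripper_width: 0.0283
finger_force: 29.9
```

```bash
cat >> util.py <<'E'
try:
    _r=np.load("rel.npz"); Rrel,prel=_r["Rrel"],_r["prel"]
except Exception: pass
def tool_for(Rbt,pbt): R=Rbt@Rrel.T; return pbt-R@prel,R
E
python3 - <<'E'
from util import *
from bench import manip
st=manip.get_state()
P,R=tool_for(Rz(0.0),np.array([.43,.2,.20])); goto(P,R,st)
E
```

```text
turn [ 0.2 35.1 -0.3] shift [ 37.8  -0.9 -91.3] norm 98.8 35.1
```

{"method": "play_rows", "body": {"plan": [[[0,0,0],[28,0,-10],15],[[0,5,0],[50,0,-25],15],[[0,15,0],[50,-1,-50],15],[[0,25,0],[44,-1,-75],15],[[0.2,35,-0.3],[38,-1,-91],15]]}}

```text
clock: 7.12
position: [0.4209, 0.1996, 0.2325]
ee_rot: [0.002, 0.989, 0.005, -0.151]
force: [-0.5, 0.1, -0.9]
gripper_width: 0.0281
finger_force: 29.9
```

```bash
python3 - <<'E'
from util import *
from bench import manip
st=manip.get_state()
P,R=tool_for(Rz(0.1),np.array([.47,0.03,.29])); goto(P,R,st)
R0=Ro.from_quat(st["ee_rot"]).as_matrix(); print((R0@Rrel).round(3))
E
```

```text
turn [ 1.7 -0.2 -5.5] shift [ -10.9 -169.8  -99.7] norm 197.2 5.7
[[ 1.    -0.     0.004]
 [ 0.     1.     0.   ]
 [-0.004 -0.     1.   ]]
```

{"method": "play_rows", "body": {"plan": [[[0,0,-1],[-2,-20,-30],15],[[1,0,-2],[-5,-60,-60],15],[[1,0,-4],[-8,-110,-90],15],[[1.7,-0.2,-5.5],[-11,-150,-100],15],[[1.7,-0.2,-5.5],[-11,-170,-100],15]]}}

```text
clock: 7.75
position: [0.4597, 0.027, 0.3222]
ee_rot: [-0.046, 0.988, -0.003, -0.146]
force: [-0.3, 0.3, -0.8]
gripper_width: 0.0275
finger_force: 29.9
```

```bash
python3 - <<'E'
from util import *
from bench import manip,cams
st=manip.get_state(); print(st["position"])
P,R=tool_for(Rz(pc[2]),case(pc,np.array([[20,-25,270]])/1e3)[0]); goto(P,R,st)
im=cams.read_camera("top"); cv2.imwrite("t2.png",im[:,:,::-1])
E
```

```text
[0.4597 0.027  0.3222]
turn [ 2.   0.3 -6.8] shift [ -84.5 -230.9   -7.2] norm 246.0 7.1
```

{"method": "play_rows", "body": {"plan": [[[0,0,-2],[-15,-45,-8],15],[[1,0,-4],[-35,-95,-8],15],[[2,0,-6],[-55,-150,-8],15],[[2,0.3,-6.8],[-75,-205,-8],15],[[2,0.3,-6.8],[-84,-231,-8],15]]}}

```text
clock: 8.43
position: [0.5638, -0.1949, 0.302]
ee_rot: [-0.108, 0.983, -0.011, -0.149]
force: [-0.0, 0.2, -2.0]
gripper_width: 0.0278
finger_force: 29.9
```

```bash
python3 - <<'E'
from util import *
from bench import manip,cams
st=manip.get_state(); print(st["position"])
P,R=tool_for(Rz(pc[2]),case(pc,np.array([[20,-25,90]])/1e3)[0]); goto(P,R,st)
m=cams.camera_model("wrist"); im=cams.read_camera("wrist")[:,:,::-1].copy(); cv2.imwrite("pics/w4.png",im[:430])
print(proj(m,case(pc,np.array([[-95,80,62],[-95,-80,62],[95,-80,62],[-90,-75,62],[-90,75,62],[-17,-94,74]])/1e3)).round(0).tolist())
R0=Ro.from_quat(st["ee_rot"]).as_matrix(); B=np.array([[-60,23,0],[-60,-23,0],[-58,14,48],[-58,-14,48]])/1e3
print("brush",proj(m,(B@Rrel.T+prel)@R0.T+st["position"]).round(0).tolist())
E
```

```text
[ 0.5638 -0.1949  0.302 ]
turn [ 0.  -0.1  0. ] shift [-52.8  -1.9 171.2] norm 179.1 0.1
[[407.0, 175.0], [275.0, 175.0], [275.0, 334.0], [279.0, 179.0], [403.0, 179.0], [262.0, 240.0]]
brush [[361.0, 199.0], [284.0, 199.0], [354.0, 190.0], [293.0, 190.0]]
```

View pics/w4.png

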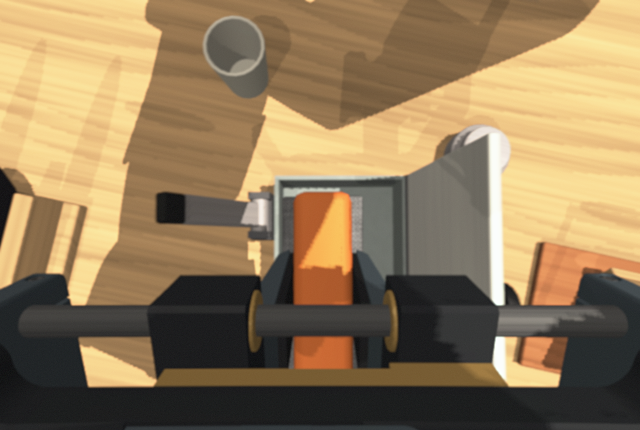

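The wrist view has the case's near rim corners at (275,178) and (403,178), as predicted. The brush handle spans 294-352 px and sits well inside the case, so I'll lower it.

{"method": "play_rows", "body": {"plan": [[[0,0,0],[-14,-0.5,45],15],[[0,0,0],[-28,-1,90],15],[[0,0,0],[-42,-1.5,135],15],[[0,0,0],[-53,-2,171],15],[[0,0,0],[-53,-2,171],15]]}}

```text
clock: 9.1
position: [0.5619, -0.1923, 0.1222]
ee_rot: [-0.108, 0.983, -0.011, -0.151]
force: [0.3, -0.3, -1.0]
gripper_width: 0.0279
finger_force: 29.9
```

{"method": "play_rows", "body": {"plan": [[[0,0,0],[-5,0,17],15],[[0,0,0],[-11,-0.3,35],15],[[0,0,0],[-16,-0.5,52],15],[[0,0,0],[-21,-0.8,67],15],[[0,0,0],[-22,-0.8,71],15]]}}

```text
clock: 9.72
position: [0.5635, -0.1939, 0.0493]
ee_rot: [-0.108, 0.983, -0.012, -0.149]
force: [0.5, -0.4, -0.9]
gripper_width: 0.0283
finger_force: 29.9
```

```bash
python3 - <<'E'
from util import *
from bench import manip
st=manip.get_state(); print(st["position"],st["force"])
P,R=tool_for(Rz(pc[2]),case(pc,np.array([[20,-25,5]])/1e3)[0]); goto(P,R,st)
E
```

```text
[ 0.5635 -0.1939  0.0493] [ 0.472  -0.3883 -0.9418]
turn [-0.  -0.1  0.1] shift [-3.3 -1.3 10.9] norm 11.5 0.1
```

{"method": "play_rows", "body": {"plan": [[[0,0,0],[-1.2,0,4],15],[[0,0,0],[-2.1,0,7],15],[[0,0,0],[-2.7,-0.1,9],15],[[0,0,0],[-3,-0.1,10],15],[[0,0,0],[-3,-0.1,10],15]]}}

```text
clock: 10.35
position: [0.5639, -0.1941, 0.0402]
ee_rot: [-0.108, 0.983, -0.012, -0.148]
force: [-0.0, -0.6, -1.1]
gripper_width: 0.0273
finger_force: 29.9
```

{"method": "play_rows", "body": {"plan": [[[0,0,0],[-0.3,0,1],15],[[0,0,0],[-0.3,0,1],15],[[0,0,0],[-0.6,0,2],15],[[0,0,0],[-0.6,0,2],15],[[0,0,0],[-0.6,0,2],15]]}}

```text
clock: 10.98
position: [0.564, -0.1941, 0.0386]
ee_rot: [-0.108, 0.983, -0.012, -0.148]
force: [-2.6, 0.7, 7.2]
gripper_width: 0.0279
finger_force: 29.9
```

{"method": "play_rows", "body": {"plan": [[[0,0,0],[0,0,0],55],[[0,0,0],[0,0,0],55],[[0,0,0],[0,0,0],55],[[0,0,0],[0,0,0],55],[[0,0,0],[0.6,0,-2],55]]}}

```text
clock: 11.6
position: [0.5638, -0.1941, 0.0401]
ee_rot: [-0.108, 0.983, -0.012, -0.148]
force: [1.0, 0.0, 0.2]
gripper_width: 0.0548
finger_force: 0.0
```

{"method": "play_rows", "body": {"plan": [[[0,0,0],[6,0,-20],55],[[0,0,0],[16,0,-52],55],[[0,0,0],[33,0,-105],55],[[0,0,0],[50,1,-160],55],[[0,0,0],[65,2,-210],55]]}}

```text
clock: 12.22
position: [0.5634, -0.194, 0.2637]
ee_rot: [-0.108, 0.983, -0.012, -0.147]
force: [0.8, 0.6, -0.2]
gripper_width: 0.055
finger_force: 0.0
```

```bash
python3 - <<'E'
from util import *
from bench import manip,cams
st=manip.get_state(); print(st["position"],st["force"])
m=cams.camera_model("wrist"); im=cams.read_camera("wrist")[:,:,::-1].copy(); im2=cams.read_camera("scene")[:,:,::-1]
c=np.hstack([cv2.resize(im[100:400,200:460],(400,461)),cv2.resize(im2[220:394,200:400],(400,461))]); cv2.imwrite("pics/chk.png",c)
print(proj(m,case(pc,np.array([[20-60,-25+23,5],[20-60,-25-23,5],[20-58,-25+14,53],[20-58,-25-14,53]])/1e3)).round(0).tolist())
E
```

```text
[ 0.5634 -0.194   0.2637] [ 0.7702  0.6195 -0.2417]
[[339.0, 221.0], [302.0, 221.0], [333.0, 220.0], [308.0, 220.0]]
```

View pics/chk.png

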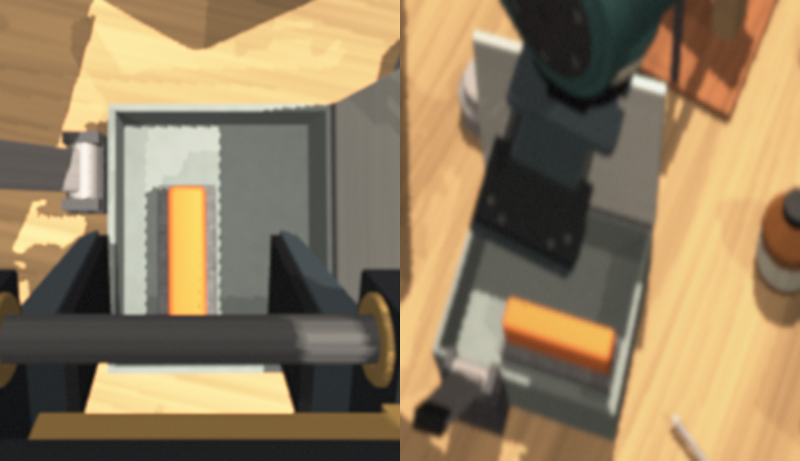

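The check picture shows the brush lying flat, pad down, inside the case, with the handle at about (187,250) in the left panel and clear of the walls. Next I'll plan the lid closing.

```bash
cat > lid.py <<'E'
from kin import *
from util import *
from bench import manip
al=np.radians(20); th0=pc[3]
RC=Rz(pc[2]); R=RC@E('x',-al)@np.diag([-1,1,-1.])
def tcp(th,r,gap=0,x=-45):   # case mm -> world TCP
    d=np.array([0,-np.cos(th),np.sin(th)]); N=np.array([0,np.sin(th),np.cos(th)]); e=np.array([0,np.cos(al),-np.sin(al)])
    c=np.array([x,80,62])+r*d+(10+gap)*N
    tip=c+13.5*e*np.sign(np.sin(th-al)) if abs(th-al)>.02 else c
    t=tip+11*np.array([0,np.sin(al),np.cos(al)])
    return case(pc,t[None]/1e3)[0]
E
python3 - <<'E'
from lid import *
print((R[:,2]@RC).round(2), R[:,2].round(2))
for th,r,g in ((th0,112,25),(th0,112,0),(1.2,105,0),(.8,98,0),(.4,90,0),(0,85,0)):
    P=tcp(th,r,g); o=ik(P,R,(-.2,.3,2,0,1,-2)); print(th,P,o and (o[0].round(2),o[1].round(2)))
st=manip.get_state()
P=tcp(th0,112,30); P2=P.copy(); P2[2]=.33
for p in (P2,P): goto(p,R,st)
E
```

```text
[-0.   -0.34 -0.94] [ 0.08 -0.33 -0.94]
1.6861489612096683 [ 0.4727 -0.0421  0.1749] (array([ 0.05,  0.09,  2.25, -0.49,  0.8 , -1.4 ]), np.float64(0.41))
1.6861489612096683 [ 0.4782 -0.0663  0.1778] (array([-0.01,  0.09,  2.24, -0.49,  0.79, -1.46]), np.float64(0.42))
1.2 [ 0.4896 -0.1166  0.1692] (array([-0.11,  0.13,  2.22, -0.5 ,  0.74, -1.54]), np.float64(0.43))
0.8 [ 0.4967 -0.1481  0.145 ] (array([-0.18,  0.19,  2.21, -0.53,  0.67, -1.57]), np.float64(0.36))
0.4 [ 0.5007 -0.1656  0.112 ] (array([-0.21,  0.26,  2.21, -0.58,  0.61, -1.54]), np.float64(0.3))
0 [ 0.5076 -0.1962  0.087 ] (array([-0.27,  0.32,  2.18, -0.62,  0.55, -1.55]), np.float64(0.24))
turn [ 20.1 -16.5   2.7] shift [ 73.2 174.5 -42.8] norm 194.0 26.1
turn [ 20.1 -16.5   2.7] shift [ 28.7 173.9 106.3] norm 205.8 26.1
```

{"method": "play_rows", "body": {"plan": [[[0,0,0],[17,0,-55],0],[[0,-3,0],[40,45,-60],0],[[7,-8,1],[55,90,-55],0],[[14,-12,2],[65,135,-50],0],[[20,-16.5,2.7],[73,174,-43],0]]}}

```text
clock: 12.95
position: [0.4692, -0.036, 0.325]
ee_rot: [-0.11, 0.979, -0.171, 0.018]
force: [1.3, 0.9, 1.0]
gripper_width: 0.0074
finger_force: 0.0
```

```bash
python3 - <<'E'
from lid import *
st=manip.get_state(); print(st["position"],st["gripper_width"])
goto(tcp(th0,112,25),R,st)
E
```

```text
[ 0.4692 -0.036   0.325 ] 0.007441718446229145
turn [ 0.2 -0.2  0. ] shift [ -2.5  44.6 143.4] norm 150.2 0.3
```

{"method": "play_rows", "body": {"plan": [[[0,0,0],[0,12,40],0],[[0,0,0],[-1,24,80],0],[[0,0,0],[-2,36,118],0],[[0,0,0],[-2,44,142],0],[[0,0,0],[-2,44.5,143],0]]}}

```text
clock: 13.58
position: [0.4712, -0.0429, 0.1735]
ee_rot: [-0.11, 0.979, -0.17, 0.014]
force: [-0.2, -0.4, -0.1]
gripper_width: 0.0006
finger_force: 0.0
```

```bash
python3 - <<'E'
from lid import *
st=manip.get_state(); print(st["position"],st["gripper_width"],st["force"])
R0=Ro.from_quat(st["ee_rot"]).as_matrix()
for i,(th,r) in enumerate(zip(np.r_[1.69,np.linspace(1.55,0,13)],np.linspace(112,85,14))):
    p=tcp(th,r); print(i,round(th,2),(R0.T@(p-st["position"])*1e3).round(1))
E
```

```text
[ 0.4712 -0.0429  0.1735] 0.0005883337726652015 [-0.2105 -0.4448 -0.1068]
0 1.69 [ -1.6 -23.9   4. ]
1 1.55 [ -1.6 -38.6   9.1]
2 1.42 [ -1.7 -51.1  15.6]
3 1.29 [ -1.7 -62.4  23.6]
4 1.16 [ -1.8 -72.3  32.7]
5 1.03 [ -1.9 -80.8  42.9]
6 0.9 [ -2.  -87.8  53.9]
7 0.77 [ -2.1 -93.2  65.4]
8 0.65 [ -2.2 -97.   77.3]
9 0.52 [ -2.3 -99.1  89.3]
10 0.39 [ -2.4 -99.6 101.3]
11 0.26 [  -2.5 -125.6  112.7]
12 0.13 [  -2.6 -123.2  123.8]
13 0.0 [  -2.7 -119.4  134.3]
```

{"method": "play_rows", "body": {"plan": [[[0,0,0],[-1.6,-24,4],0],[[0,0,0],[-1.6,-38.6,9],0],[[0,0,0],[-1.7,-51,15.6],0],[[0,0,0],[-1.7,-62.4,23.6],0],[[0,0,0],[-1.8,-72.3,32.7],0]]}}

```text
clock: 14.2
position: [0.4921, -0.1204, 0.1686]
ee_rot: [-0.11, 0.979, -0.17, 0.016]
force: [-0.4, 3.4, 5.1]
gripper_width: 0.0004
finger_force: 2.5
```

{"method": "play_rows", "body": {"plan": [[[0,0,0],[0,-8.5,10],0],[[0,0,0],[0,-15.5,21],0],[[0,0,0],[0,-21,32.7],0],[[0,0,0],[0,-24.7,44.6],0],[[0,0,0],[0,-26.8,56.6],0]]}}

```text
clock: 14.82
position: [0.5014, -0.1636, 0.1238]
ee_rot: [-0.11, 0.979, -0.17, 0.016]
force: [0.7, -0.7, 4.2]
gripper_width: 0.0002
finger_force: 1.8
```

```bash
python3 - <<'E'
from lid import *
st=manip.get_state(); print(st["position"],st["gripper_width"],st["force"],st["wrist_torque"])
R0=Ro.from_quat(st["ee_rot"]).as_matrix()
for th,y in ((.52,0),(.39,0),(.26,13),(.13,13),(0,13)):
    p=tcp(th,95-th*0-.0)+RC@np.array([0,np.cos(th)*y,np.sin(th)*-y])*1e-3; print(th,(R0.T@(p-st["position"])*1e3).round(1))
E
```

```text
[ 0.5014 -0.1636  0.1238] 0.00022789366853964694 [ 0.7423 -0.738   4.2394] [-0.1241 -0.1072  0.0464]
0.52 [ 1.2 -0.2  0.2]
0.39 [ 1.1 -2.8 12.4]
0.26 [  1.  -17.9  23.5]
0.13 [  1.  -17.7  34.2]
0 [  0.9 -16.   44.8]
```

{"method": "play_rows", "body": {"plan": [[[0,0,0],[1,-4,12],0],[[0,0,0],[1,-11,23],0],[[0,0,0],[1,-15,34],0],[[0,0,0],[1,-16,43],0],[[0,0,0],[1,-16,45],0]]}}

```text
clock: 15.45
position: [0.506, -0.1928, 0.0859]
ee_rot: [-0.11, 0.979, -0.17, 0.015]
force: [-1.2, -0.1, 2.5]
gripper_width: 0.0002
finger_force: 1.0
```

{"method": "play_rows", "body": {"plan": [[[0,0,0],[0,0.3,1],0],[[0,0,0],[0,0.5,1.5],0],[[0,0,0],[0,0.5,1.5],0],[[0,0,0],[0,0.5,1.5],0],[[0,0,0],[0,0.5,1.5],0]]}}

```text
clock: 16.08
position: [0.5062, -0.1926, 0.085]
ee_rot: [-0.11, 0.979, -0.17, 0.015]
force: [-1.2, -0.7, 3.0]
gripper_width: 0.0002
finger_force: 1.1
```

{"method": "play_rows", "body": {"plan": [[[0,0,0],[0,0.3,1],0],[[0,0,0],[0,0.7,2],0],[[0,0,0],[0,0.7,2],0],[[0,0,0],[0,1,3],0],[[0,0,0],[0,1,3],0]]}}

```text
clock: 16.7
position: [0.5066, -0.1928, 0.0837]
ee_rot: [-0.109, 0.979, -0.171, 0.015]
force: [-16.5, 14.4, 49.3]
gripper_width: 0.0007
finger_force: 24.4
```

{"method": "play_rows", "body": {"plan": [[[0,0,0],[0,-2,-6],0],[[0,0,0],[0,-15,-45],0],[[0,0,0],[0,-32,-100],0],[[0,0,0],[0,-50,-155],0],[[0,0,0],[0,-65,-200],0]]}}

```text
clock: 17.32
position: [0.5066, -0.1863, 0.2943]
ee_rot: [-0.11, 0.979, -0.17, 0.016]
force: [0.5, -0.3, 0.0]
gripper_width: 0.0006
finger_force: 0.0
```

```bash
cat > clamp.py <<'E'
from kin import *
from util import *
from bench import manip,cams
be=np.radians(20); k0=pc[4]; RC=Rz(pc[2]); R=RC@E('x',be)@np.diag([-1,1,-1.])
u=np.array([0,-np.sin(be),np.cos(be)]); e=np.array([0,np.cos(be),np.sin(be)])
def tcp(th,gap=0,r=95,x=-45):
    d=np.array([0,np.cos(th),np.sin(th)]); N=np.array([0,-np.sin(th),np.cos(th)]); H=np.array([x,-94,80])
    c=H+115*d+6*N-20*u if th>np.pi/2+be else H+r*d+6*N
    w=13.5*np.clip((th-.3)/.5+0.0,0,1)
    return case(pc,(c-w*e+11*u-gap*e)[None]/1e3)[0]
E
python3 - <<'E'
from clamp import *
st=manip.get_state(); print(st["position"],st["force"])
for th,g in ((k0,25),(k0,0),(1.9,0),(1.5,0),(1,0),(.5,0),(0,0)):
    P=tcp(th,g); o=ik(P,R,(-.5,.3,2,0,1,-2)); print(round(th,2),P,o and (o[0].round(2),o[1].round(2)))
P=tcp(k0,30); P2=P.copy(); P2[2]=.29
goto(P2,R,st);goto(P,R,st)
im=cams.read_camera("scene")[:,:,::-1]; im2=cams.read_camera("top")[:,:,::-1]
cv2.imwrite("pics/chk2.png",np.hstack([cv2.resize(im[200:400,180:380],(400,400)),cv2.resize(im2[170:310,320:500],(400,311),interpolation=cv2.INTER_CUBIC)[:, :] if 0 else cv2.resize(im2[160:320,330:490],(400,400),interpolation=cv2.INTER_CUBIC)]))
E
```

```text
[ 0.5066 -0.1863  0.2943] [ 0.4904 -0.2835  0.0364]
2.25 [ 0.5496 -0.3816  0.144 ] (array([-0.72,  0.54,  1.69,  0.22,  1.2 , -2.62]), np.float64(0.46))
2.25 [ 0.5444 -0.3587  0.1526] (array([-0.7 ,  0.51,  1.73,  0.22,  1.2 , -2.61]), np.float64(0.47))
1.9 [ 0.537  -0.3258  0.1737] (array([-0.67,  0.44,  1.78,  0.23,  1.2 , -2.58]), np.float64(0.5))
1.5 [ 0.5288 -0.2896  0.1809] (array([-0.64,  0.4 ,  1.83,  0.24,  1.19, -2.55]), np.float64(0.53))
1 [ 0.5187 -0.2452  0.1689] (array([-0.59,  0.37,  1.91,  0.26,  1.14, -2.52]), np.float64(0.56))
0.5 [ 0.5095 -0.2044  0.1393] (array([-0.54,  0.37,  1.97,  0.29,  1.06, -2.51]), np.float64(0.57))
0 [ 0.5052 -0.1853  0.0963] (array([-0.52,  0.42,  2.  ,  0.31,  0.98, -2.52]), np.float64(0.56))
turn [-39.6  -0.4  -0. ] shift [   1.1 -191.3   72.8] norm 204.7 39.6
turn [-39.6  -0.4  -0. ] shift [   0.1 -141.7  211.9] norm 254.9 39.6
```

View pics/chk2.png

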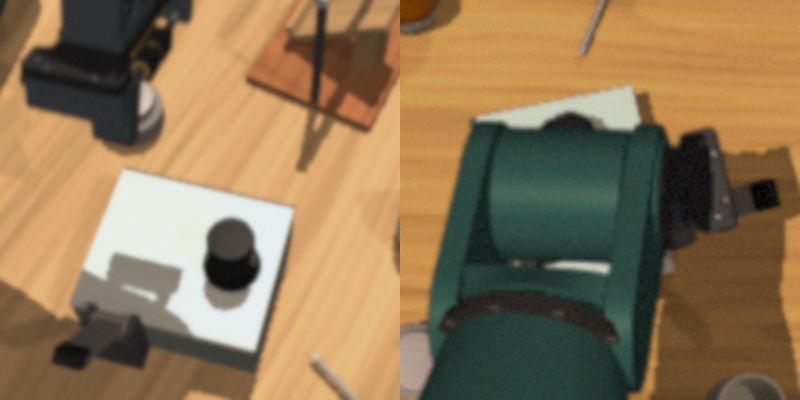

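The lid is shut, as seen in the left panel, with the plunger head at about (230,240) and the clamp arm still out at (70,355). Next I'll swing the clamp.

{"method": "play_rows", "body": {"plan": [[[-9,0,0],[0,-45,17],0],[[-18,0,0],[0,-90,34],0],[[-27,0,0],[0,-135,51],0],[[-36,-0.4,0],[0,-175,66],0],[[-39.6,-0.4,0],[1,-191,73],0]]}}

```text
clock: 18.05
position: [0.5502, -0.389, 0.2852]
ee_rot: [-0.107, 0.979, 0.175, -0.02]
force: [-1.2, 0.5, 0.9]
gripper_width: 0.0005
finger_force: 0.0
```

```bash
python3 - <<'E'
from clamp import *
st=manip.get_state(); print(st["position"])
goto(tcp(k0,25),R,st)
S=cams.camera_model("scene"); print(proj(S,case(pc,np.array([[50,0,132],[50,0,72]])/1e3)))
E
```

```text
[ 0.5502 -0.389   0.2852]
turn [ 0.2 -0.  -0.2] shift [ -1.3 -41.9 135. ] norm 141.3 0.3
[[295.6402 317.9919]
 [296.4135 331.4033]]
```

{"method": "play_rows", "body": {"plan": [[[0,0,0],[0,-13,40],0],[[0,0,0],[0,-25,80],0],[[0,0,0],[-1,-37,115],0],[[0,0,0],[-1,-42,134],0],[[0,0,0],[-1,-42,135],0]]}}

```text
clock: 18.68
position: [0.5493, -0.3789, 0.1448]
ee_rot: [-0.109, 0.979, 0.173, -0.021]
force: [0.5, 0.2, 0.5]
gripper_width: 0.0006
finger_force: 0.0
```

```bash
python3 - <<'E'
from clamp import *
st=manip.get_state(); print(st["position"],st["force"])
R0=Ro.from_quat(st["ee_rot"]).as_matrix()
for th in np.r_[2.25,2.1,1.95,1.8,1.65,1.5,1.35,1.2,1.05,.9,.75,.6,.45,.3,.15,0]:
    print(th,(R0.T@(tcp(th)-st["position"])*1e3).round(1))
E
```

```text
[ 0.5493 -0.3789  0.1448] [0.5478 0.1827 0.4854]
2.25 [ 0.3 22.3 -0.2]
2.1 [ 0.4 38.7 -5.4]
1.95 [ 0.4 55.8 -8.1]
1.8 [ 0.4 70.6 -8.4]
1.65 [ 0.5 84.8 -6.5]
1.5 [ 0.5 98.5 -2.5]
1.35 [  0.5 111.4   3.5]
1.2 [  0.5 123.3  11.4]
1.05 [  0.5 133.9  20.9]
0.9 [  0.5 143.   32. ]
0.75 [  0.5 151.6  44.2]
0.6 [  0.5 161.1  57.4]
0.45 [  0.4 168.5  71.3]
0.3 [  0.4 173.8  85.5]
0.15 [  0.4 172.9  99.7]
0.0 [  0.4 169.9 113.7]
```

{"method": "play_rows", "body": {"plan": [[[0,0,0],[0,22,0],0],[[0,0,0],[0,38.7,-5.4],0],[[0,0,0],[0.4,55.8,-8],0],[[0,0,0],[0.4,70.6,-8.4],0],[[0,0,0],[0.5,84.8,-6.5],0]]}}

```text
clock: 19.3
position: [0.5325, -0.3033, 0.1821]
ee_rot: [-0.109, 0.979, 0.172, -0.019]
force: [1.7, -2.3, 0.7]
gripper_width: 0.0006
finger_force: 1.3
```

{"method": "play_rows", "body": {"plan": [[[0,0,0],[0,13.7,4],0],[[0,0,0],[0,26.6,10],0],[[0,0,0],[0,38.5,18],0],[[0,0,0],[0,49.1,27.4],0],[[0,0,0],[0,58.2,38.5],0]]}}

```text
clock: 19.92
position: [0.5171, -0.2368, 0.1643]
ee_rot: [-0.109, 0.979, 0.173, -0.02]
force: [1.4, 0.4, 2.6]
gripper_width: 0.0001
finger_force: 1.2
```

```bash
python3 - <<'E'
from clamp import *
st=manip.get_state(); print(st["position"],st["force"])
R0=Ro.from_quat(st["ee_rot"]).as_matrix()
for th in (.9,.75,.6,.45,.3,.15,0): print(th,(R0.T@(tcp(th)-st["position"])*1e3).round(1))
im=cams.read_camera("scene")[:,:,::-1]; im2=cams.read_camera("top")[:,:,::-1]
cv2.imwrite("pics/chk3.png",np.hstack([cv2.resize(im[200:400,180:380],(400,400)),cv2.resize(im2[160:320,330:490],(400,400),interpolation=cv2.INTER_CUBIC)]))
E
```

```text
[ 0.5171 -0.2368  0.1643] [1.3727 0.3506 2.5833]
0.9 [ 0.3 -0.6  0.3]
0.75 [ 0.3  8.1 12.6]
0.6 [ 0.3 17.6 25.8]
0.45 [ 0.3 25.  39.6]
0.3 [ 0.3 30.3 53.8]
0.15 [ 0.3 29.4 68.1]
0 [ 0.2 26.5 82. ]
```

{"method": "play_rows", "body": {"plan": [[[0,0,0],[0,8,12.6],0],[[0,0,0],[0,17.6,26],0],[[0,0,0],[0,25,39.6],0],[[0,0,0],[0,30,53.8],0],[[0,0,0],[0,29.4,66],0]]}}

```text
clock: 20.65
position: [0.506, -0.188, 0.1121]
ee_rot: [-0.109, 0.979, 0.173, -0.02]
force: [1.3, 0.8, 2.5]
gripper_width: 0.0003
finger_force: 0.9
```

{"method": "play_rows", "body": {"plan": [[[0,0,0],[0,-1,4],0],[[0,0,0],[0,-2,7],0],[[0,0,0],[0,-2.5,9],0],[[0,0,0],[0,-3,11],0],[[0,0,0],[0,-3,11],0]]}}

```text
clock: 21.28
position: [0.5062, -0.1881, 0.1015]
ee_rot: [-0.109, 0.979, 0.172, -0.02]
force: [0.9, -0.6, 0.0]
gripper_width: 0.0003
finger_force: 0.0
```

{"method": "play_rows", "body": {"plan": [[[0,0,0],[0,-0.3,1],0],[[0,0,0],[0,-0.3,1],0],[[0,0,0],[0,-0.7,2],0],[[0,0,0],[0,-0.7,2],0],[[0,0,0],[0,-0.7,2],0]]}}

```text
clock: 21.9
position: [0.5061, -0.1879, 0.0995]
ee_rot: [-0.109, 0.979, 0.172, -0.02]
force: [-1.3, 0.4, 0.5]
gripper_width: 0.0006
finger_force: 0.3
```

{"method": "play_rows", "body": {"plan": [[[0,0,0],[0,-0.3,1],0],[[0,0,0],[0,-0.3,1],0],[[0,0,0],[0,-0.7,2],0],[[0,0,0],[0,-0.7,2],0],[[0,0,0],[0,-0.7,2],0]]}}

```text
clock: 22.52
position: [0.5063, -0.1879, 0.0981]
ee_rot: [-0.109, 0.979, 0.173, -0.02]
force: [-2.9, 0.1, 13.7]
gripper_width: -0.0
finger_force: 6.9
```

{"method": "play_rows", "body": {"plan": [[[0,0,0],[0,1,-4],0],[[0,0,0],[0,10,-30],0],[[0,0,0],[0,22,-65],0],[[0,0,0],[0,35,-105],0],[[0,0,0],[0,35,-105],0]]}}

```text
clock: 23.15
position: [0.5082, -0.1916, 0.2107]
ee_rot: [-0.109, 0.979, 0.171, -0.018]
force: [0.2, -0.1, -0.3]
gripper_width: 0.0005
finger_force: 0.0
```

```bash
python3 - <<'E'
from clamp import *
st=manip.get_state(); print(st["position"])
R=RC@np.diag([-1,1,-1.]); P=case(pc,np.array([[50,0,132+11+20]])/1e3)[0]
goto(P,R,st); o=ik(P-[0,0,.038],R,(-.3,.5,1.9,0,1,-2)); print(P,o)
E
```

```text
[ 0.5082 -0.1916  0.2107]
turn [19.8  0.1 -0. ] shift [-93.3  -7.1  48.4] norm 105.4 19.8
[ 0.5972 -0.1616  0.163 ] (array([-0.3019,  0.3876,  1.9413,  0.    ,  0.8127, -2.0955]), np.float64(0.5026837337547059))
```

{"method": "play_rows", "body": {"plan": [[[7,0,0],[-30,0,0],0],[[14,0,0],[-60,-2,8],0],[[19.8,0,0],[-85,-5,25],0],[[19.8,0,0],[-93,-7,45],0],[[19.8,0,0],[-93,-7,48],0]]}}

```text
clock: 23.78
position: [0.594, -0.1601, 0.158]
ee_rot: [-0.111, 0.994, 0.003, -0.003]
force: [-0.5, 0.1, 0.3]
gripper_width: 0.0003
finger_force: 0.0
```

```bash
python3 - <<'E'
from clamp import *
st=manip.get_state(); print(st["position"])
R=RC@np.diag([-1,1,-1.]); P=case(pc,np.array([[50,0,132+11]])/1e3)[0]
goto(P,R,st)
im=cams.read_camera("scene")[:,:,::-1]; cv2.imwrite("pics/chk4.png",cv2.resize(im[200:400,160:400],(720,600),interpolation=cv2.INTER_CUBIC))
E
```

```text
[ 0.594  -0.1601  0.158 ]
turn [ 0.4 -0.3 -0. ] shift [-2.8 -2.3 15. ] norm 15.4 0.5
```

View pics/chk4.png

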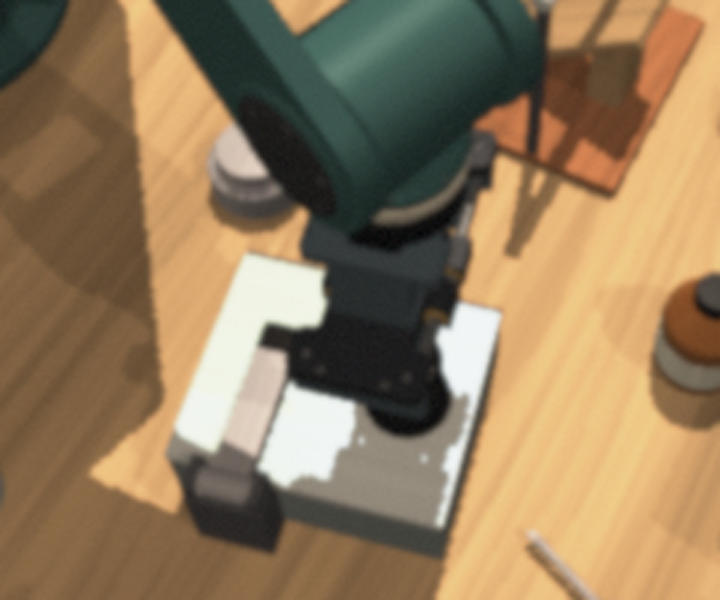

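The clamp arm lies down on the lid, running (265,340)-(225,480), and the gripper is above the plunger at about (405,400). I'll press it now.

{"method": "play_rows", "body": {"plan": [[[0,0,0],[-2,-2,8],0],[[0,0,0],[-2.8,-2.3,15],0],[[0,0,0],[-2.8,-2.3,22],0],[[0,0,0],[-2.8,-2.3,28],0],[[0,0,0],[-2.8,-2.3,32],0]]}}

```text
clock: 24.45
position: [0.5987, -0.1628, 0.1284]
ee_rot: [-0.111, 0.994, 0.001, -0.001]
force: [-1.4, -4.6, 7.7]
gripper_width: 0.0004
finger_force: 3.4
```

{"method": "play_rows", "body": {"plan": [[[0,0,0],[0,0,0.7],0],[[0,0,0],[0,0,1.2],0],[[0,0,0],[0,0,1.2],0],[[0,0,0],[0,0,1.8],0],[[0,0,0],[0,0,1.8],0]]}}

```text
clock: 25.08
position: [0.5987, -0.1627, 0.1269]
ee_rot: [-0.111, 0.994, 0.001, -0.001]
force: [-2.2, -4.0, 6.4]
gripper_width: 0.0006
finger_force: 3.6
```

{"method": "play_rows", "body": {"plan": [[[0,0,0],[0,0,0.7],0],[[0,0,0],[0,0,1.3],0],[[0,0,0],[0,0,1.3],0],[[0,0,0],[0,0,2],0],[[0,0,0],[0,0,2],0]]}}

```text
clock: 25.7
position: [0.5988, -0.1628, 0.1252]
ee_rot: [-0.111, 0.994, 0.001, -0.001]
force: [-3.8, -3.9, 10.8]
gripper_width: 0.0002
finger_force: 5.5
```

{"method": "play_rows", "body": {"plan": [[[0,0,0],[0,0,0.5],0],[[0,0,0],[0,0,0.5],0],[[0,0,0],[0,0,1],0],[[0,0,0],[0,0,1],0],[[0,0,0],[0,0,1],0]]}}

```text
clock: 26.32
position: [0.5989, -0.1628, 0.125]
ee_rot: [-0.111, 0.994, 0.001, -0.001]
force: [-9.2, -3.3, 22.8]
gripper_width: 0.0002
finger_force: 11.4
```

At the stop: the force rose sharply with no further travel. I'll release and retract.

{"method": "play_rows", "body": {"plan": [[[0,0,0],[0,0,-5],0],[[0,0,0],[0,0,-20],0],[[0,0,0],[0,0,-60],0],[[0,0,0],[0,0,-110],0],[[0,0,0],[0,0,-150],0]]}}

```text
clock: 26.95
position: [0.5987, -0.1624, 0.2758]
ee_rot: [-0.111, 0.994, 0.002, -0.0]
force: [-0.1, -0.9, -0.9]
gripper_width: 0.0003
finger_force: 0.0
```

{"method": "play_rows", "body": {"plan": [[[0,0,0],[0,50,-20],0],[[0,0,0],[0,110,-30],0],[[0,0,0],[10,170,-30],0],[[0,0,0],[30,225,-30],0],[[0,0,0],[30,225,-30],0]]}}

```text
clock: 27.58
position: [0.5181, 0.0527, 0.3046]
ee_rot: [-0.112, 0.994, 0.002, -0.001]
force: [-0.6, 0.0, -0.6]
gripper_width: 0.0007
finger_force: 0.0
```

```bash
python3 - <<'E'
from clamp import *
st=manip.get_state(); print(st["position"],st["force"],st["clock"])
im=cams.read_camera("scene")[:,:,::-1]; im2=cams.read_camera("top")[:,:,::-1]
S=cams.camera_model("scene"); o=np.array([160,200])
for n,P in (("plunger",[50,0,132]),("plunger pressed",[50,0,114]),("clamp tip top",[-45,21,86]),("lid corner",[-96,-82,72]),("lid corner2",[96,-82,72]),("c3",[-96,80,72])): print(n,(proj(S,case(pc,np.array([P])/1e3))[0]-o)*3)
cv2.imwrite("pics/fin.png",cv2.resize(im[200:400,160:400],(720,600),interpolation=cv2.INTER_CUBIC))
E
```

```text
[0.5181 0.0527 0.3046] [-0.5565  0.0257 -0.6417] 27.575
plunger [406.9206 353.9756]
plunger pressed [407.6426 366.5244]
clamp tip top [283.7297 326.0287]
lid corner [163.5441 451.6821]
lid corner2 [444.0176 523.7858]
c3 [244.9852 249.0922]
```

View pics/fin.png

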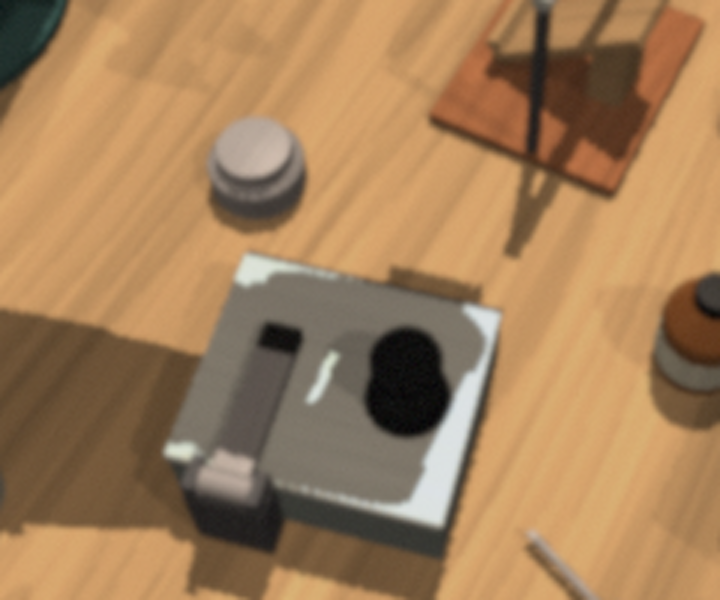

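The final view matches the model: lid corners at (163,452) and (444,524), clamp tip at (283,325), and the plunger head up at (406,357). Handing in.

```bash
python3 -c "
from bench import manip
print(manip.finish_job())"
```

```text
the job is handed in; nothing more can be done
None
```

The job is handed in at about 28 s: brush flat, pad down in the case, lid shut, clamp down, and plunger pressed to its stop and sprung back; one lid press briefly read about 52 N at the wrist through the fingertips, which may matter if the 40 N limit covers them.

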